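# Shut the sewing box and screw its lid home

### The arm

A 6-joint arm with a two-finger parallel gripper is mounted at the origin on the work surface. World frame = base frame: x ahead of the robot, y to its left, z up, the work surface at z = 0. Lengths are in m, angles in degrees, forces in N, time in s.
With the tool pointing down it reaches from about 0.25 to 0.725 m from the base axis. Payload 9.7 kg.
Tool frame: the origin (TCP) lies at the very end of the fingers, on their centre line; the grasp point (between the pads) lies 19 mm behind it; y points along the fingers, x is the direction in which the jaws open and shut, and the axes are right-handed (so a half turn about y gives the same grasp; the last joint's range is limited). The gripper opens to 85 mm and grips with 20 to 120 N. Pads are 22 mm wide; open, the fingers measure 114 mm over their backs; the gripper's body (76 mm by 85 mm) begins 54 mm behind the grasp point. The pads swing forward as they close: fully open they stand 13 mm farther back than shut.
Start: joints at [64.171, 4.979, 10.078, 95.1, 0, 90], TCP at [0.24, 0.495, 0.231] pointing down, gripper open.
Joint ranges: [-179.16, 179.16], [-48.56, 103.87], [-65.8, 70.77], [-126.05, 130.52], [-82.76, 87.17], [-180, 180]. Speed limits (degrees/s): [127.2, 127.2, 147.25, 180, 180, 180].

### API

Orientations are given as [roll, pitch, yaw] about the fixed x, y, z axes, in that order (R = Rz(yaw) Ry(pitch) Rx(roll)).
In Python, from workcell import bot gives the robot as it stands.
- The arm moves only by the shell command python3 -m jog 'ROWS' [FORCE]. ROWS is JSON, a list of rows, each a list of 7 numbers: the closure, from 0 (fully open) to 1 (shut), then the shift along the world's x, y, z in units of 25 mm (1.0 is 25 mm), then the turn, a rotation vector about the world's x, y, z in units of 5 degrees (1.0 is 5 degrees). A call has 1 to 5 rows; each row is the pose to reach, as a shift and turn from the pose commanded when the call began; what a row does not reach only later rows make up. A row lasts 1/10 s, in which the tool goes at most 50 mm and 8.59 degrees, less where a joint would pass 70% of its speed; a pose out of reach is approached as far as the arm can. A call with a gripper value outside its range is refused whole. The fingers move at their own pace and stop on an object; FORCE is the grip in N (left out, the last holds). Time passes only in rows, so rows that repeat a pose let the fingers close. It gives the time, the measured TCP pose, the force and the opening at its end, in the units of the state.
- bot.get_obs(): the state, without advancing time (a new reading comes with each control period).
- bot.camera(name): name is "scene" or "side" or "wrist"; returns (picture, depth): 400x640x3 uint8, red, green, blue; 400x640 float32, m along the optical axis (not along the pixel's ray), 0 where there is no reading.
- bot.camera_model(name): a dict with "fx", "fy", "cx", "cy" (pixels), "rvec" (rotation vector, rad) and "tvec" (3), from world to camera coordinates, as OpenCV has them; the wrist camera has in their place "tool_from_camera" (4x4, takes a point from camera to tool coordinates, whose origin is the TCP and whose axes are the tool frame's). Camera axes: x right, y down, z forward; pixel columns grow to the right and rows downward; lengths in m; the calibration is good to about 2 mm. A picture is of the moment at which its call begins: read the wrist's pose just before it. camera_model takes no time and is no camera call.
- bot.job_done(): hands the job in, once; it reports no verdict.
Trained networks look in the newest picture that a camera, given by its name, has taken for a name from the list of things; names that differ only in an ending like _2 or _b are one class to them, and where a whole thing is asked for, a point or a joint stands for the part that bears it (a point fixed in the world has none). Each returns a list of dicts, best first, with "conf" (0 to 1); they miss things now and then, are a little off and sometimes report something else, mostly with a low value. They report only what shows in the picture. A call takes as long as a camera call. They do not tell look-alikes from the thing itself.
- bot.regions_of(camera, label): "pixels" (400x640 bool, what is visible of it) and "point" ([row, column] in pixels, amid what is visible of it).
The state is a dict: "time": time; "q": joint angles; "qd": joint speeds; "joint_efforts": joint torques, N m; "ee_pos": TCP position; "tcp_rot": TCP orientation; "wrist_force": force on the tool from outside, world axes, zero at the start; "torque": the same for the moment, N m; "opening": finger opening in m.
Only numpy, scipy, OpenCV 4.12 (cv2) and the standard library are available. Lean on these libraries where they do the work, as an engineer would, in place of code of your own. Each camera call takes 0.05 s, during which the arm holds its last target. There are 200 camera calls.

### The job

Gently lower the sewing box's lid until it is shut. Then take the flat-blade driver (the one with the square handle) from the stand, set it square and centred in the slot of the lid's screw before you turn it, and turn the screw clockwise until it is fully home against its stop. Finally put the driver back, upright and fully down in its empty hole in the stand, leaving the other tools and things where they are.

Things in the scene. Friction and masses are not known exactly. Their poses are not given: they have to be found in the camera images.
- sewing_box: Fixed open-topped wooden sewing box, 160 mm (x) by 220 mm (y), 70 mm tall without the lid. Origin: centre of its underside, on the table. The lid is hinged along its upper +x edge; the screw lies near its -x edge when the lid is shut.
- lid_hinge (a point): Point on the hinge side of the lid: 12 mm above the hinge axis when shut, at mid-width, on the lid's upper (outer) face. It turns with the lid. The hinge axis itself lies 80 mm along +x and 70 mm up from the origin of sewing_box, parallel to the box's y.
- lid_edge (a point): Middle of the lid's free edge, on its upper (outer) face, 160 mm along the lid from lid_hinge. Turns with the lid. The lid is a wooden plate 160 mm by 220 mm, 12 mm thick, without a handle; with the lid shut its upper face is 82 mm above the table.
- lid (a joint): Lid angle in rad: 0 is shut, about 1.57 is upright. It starts open at 1.15 to 1.5. A stiff hinge: the lid stays at any angle; moving it takes 0.2 to 0.75 N m (pushing about 2 to 8 N at 100 mm from the hinge). A lid swung faster than 3 rad/s has been slammed.
- slot (a point): Centre of the recess floor of the lid's captive screw: steel head 34 mm across, on the lid's centre line 35 mm from its free edge, with a straight closed recess 20 mm long, 6.5 wide, 8 deep. x: along the recess; z: screw axis, out of the lid (up when shut). Unturned, the head stands 3 mm proud (recess floor 77 mm above the table, lid shut); it sinks 3 mm when turned home.
- screw (a joint): Turn of the screw in rad, growing clockwise as seen from above the lid; starts at 0 to 0.2 and comes against a firm stop at 1.4, where it is home. Turning it takes about 0.06 N m. The blade has about 0.2 rad of play each way in the recess before it drives.
- stand: Fixed dark wooden block, 60 mm (x) by 200 mm (y), 48 mm tall, with three through holes 23 mm in diameter at y = -65, 0 and +65 mm on its centre line. Origin: centre of its underside, on the table. Three hand tools stand upright in it, in any order.
- driver: Flat-blade driver, the only one with a square handle: wood, 28 x 28 mm, 42 to 97 mm above the tip, flats facing x and y. Shaft 16 mm in diameter; blade (lowest 16 mm) 14.5 mm wide along x, a wedge along y from 2 mm thick at the tip to 4.4. Origin: blade tip centre; z up to the handle. About 0.12 kg. In the stand its shoulder rests on the block, tip 6 mm above the table.
- awl: Another tool in the stand, not needed: round wooden handle with a bulge, 36 mm at its widest, 52 mm tall, shoulder 42 mm above its tip. Origin: its tip; z up.
- cross_driver: Another tool in the stand, not needed: round straight wooden handle, 24 mm across (32 at the shoulder), 60 mm tall, shoulder 42 mm above its tip. Origin: its tip; z up.
- thread_cone: Bystander: grey thread cone, 56 mm wide at the foot, 95 mm tall. Origin: centre of its underside.
- button_jar: Bystander: glass jar with a metal cap, 56 mm across, 75 mm tall. Origin: centre of its underside.
- tape_roll: Bystander: black ring-shaped roll lying flat, 80 mm across, 25 mm tall. Origin: centre of its underside.
- gift_box: Bystander: small closed gift box, 74 x 59 mm, 44 mm tall. Origin: centre of its underside.
- mug: Bystander: white mug, 76 mm across, 85 mm tall, handle on its +y side. Origin: centre of its underside.
- pincushion: Bystander: round blue pincushion, 76 mm across, 38 mm tall (58 with its pins). Origin: centre of its underside.
- spool: Bystander: small thread spool, 32 mm across, 40 mm tall. Origin: centre of its underside.
Not all that is in view belongs to the job. What is shaped like the driver but black, purple or red is not meant.

How it is judged:
By the outcome, as a careful person would: the job done as asked, in the order asked, and still so for the second after the job is handed in, with the robot touching nothing.
It also fails if it takes over 72 s, if anything falls off the work surface, if the arm or the gripper's body presses on something with over 40 N, if the wrist force passes 120 N, or if a joint passes its speed limit or range.

## Working session

There is one attempt and no reset: what is moved stays moved. The work goes in short steps, Python scripts to look and compute and a shell command to move; the robot and the scene stay as the last step left them, time stands still between calls to the robot, and variables do not carry over. Pictures are saved under pics/ and viewed, about 8 in all and at most 12, crops included, and the job is handed in when it is done.

```bash
ls; mkdir -p pics
cat > h.py <<'E'
import numpy as np, cv2
from workcell import bot
from scipy.spatial.transform import Rotation as R
def cloud(name):
    o=bot.get_obs(); im,d=bot.camera(name); m=bot.camera_model(name)
    v,u=np.mgrid[0:400,0:640]
    P=np.stack([(u-m['cx'])/m['fx']*d,(v-m['cy'])/m['fy']*d,d],-1)
    if 'rvec' in m:
        Rm=cv2.Rodrigues(np.array(m['rvec'],float))[0]; W=(P-np.array(m['tvec']).ravel())@Rm
    else:
        T=np.array(m['tool_from_camera']); Pt=P@T[:3,:3].T+T[:3,3]
        W=Pt@R.from_euler('xyz',o['tcp_rot'],degrees=True).as_matrix().T+np.array(o['ee_pos'])
    W[d==0]=np.nan
    return im,W
def save(im,n): cv2.imwrite('pics/'+n,im[...,::-1])
E
python3 - <<'E'
from h import *
print(bot.get_obs())
ims=[]
for c in ('scene','side'):
    im,W=cloud(c); ims.append(im); np.savez('/tmp/'+c,im=im,W=W)
    for l in ('driver','awl','cross_driver','stand','sewing_box','lid_edge','slot'):
        for r in bot.regions_of(c,l)[:3]:
            p=W[r['pixels']]; p=p[~np.isnan(p[:,0])]
            print(c,l,round(r['conf'],2),r['point'],len(p),np.round(np.percentile(p,[2,50,98],axis=0),3).tolist() if len(p) else '')
save(ims[0],'a.png');save(ims[1],'b.png')
E
```

```text
pics
{'time': 0.0, 'q': array([6.41710357e+01, 5.00955495e+00, 1.00335995e+01, 9.50983808e+01,
       1.94999985e-04, 9.00009887e+01]), 'qd': array([-3.33849514e-02, -9.31633546e-02,  5.82680804e-05,  1.64758930e-02,
        7.77552995e-02,  6.80574352e-02]), 'joint_efforts': array([-5.68309024e-04, -5.20387244e+01,  4.64799035e+01,  1.66020251e-02,
        4.80921415e-05,  8.30677777e-06]), 'ee_pos': array([0.23952732, 0.49484973, 0.23059023]), 'tcp_rot': array([-8.99998063e+01,  7.43363070e-02,  6.41700470e+01]), 'wrist_force': array([-0.58338015, -0.36043371,  0.16293901]), 'torque': array([-0.01051105,  0.04909676, -0.01959119]), 'opening': 0.08551349515123315}
scene driver 0.73 [180.0, 229.8] 163 [[0.498, -0.298, 0.058], [0.515, -0.279, 0.087], [0.523, -0.268, 0.105]]
scene driver 0.71 [229.1, 228.6] 271 [[0.612, -0.296, -0.001], [0.642, -0.258, 0.023], [0.663, -0.216, 0.031]]
scene driver 0.66 [170.7, 240.6] 178 [[0.343, -0.332, -0.002], [0.402, -0.295, 0.024], [0.428, -0.273, 0.033]]
scene awl 0.47 [184.6, 251.4] 123 [[0.497, -0.228, 0.049], [0.513, -0.215, 0.086], [0.521, -0.
[... 937 characters left out ...]
.047], [0.496, -0.225, 0.089], [0.517, -0.204, 0.101]]
side cross_driver 0.69 [253.3, 335.4] 174 [[0.485, -0.169, 0.051], [0.493, -0.161, 0.085], [0.509, -0.145, 0.11]]
side stand 0.56 [283.3, 348.7] 1460 [[0.467, -0.32, 0.002], [0.481, -0.239, 0.046], [0.53, -0.124, 0.052]]
side stand 0.41 [157.1, 285.5] 953 [[0.529, 0.066, 0.0], [0.55, 0.156, 0.176], [0.654, 0.371, 0.233]]
side sewing_box 0.82 [184.3, 273.0] 4388 [[0.393, 0.068, 0.004], [0.507, 0.18, 0.046], [0.575, 0.302, 0.23]]
side sewing_box 0.7 [157.3, 286.1] 940 [[0.529, 0.066, 0.0], [0.55, 0.154, 0.177], [0.681, 0.413, 0.233]]
side lid_edge 0.87 [157.3, 284.9] 863 [[0.529, 0.066, 0.076], [0.548, 0.148, 0.178], [0.578, 0.275, 0.232]]
```

View pics/a.png

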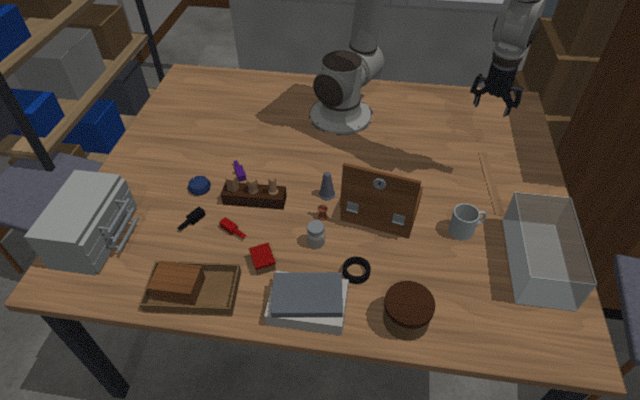

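View pics/b.png

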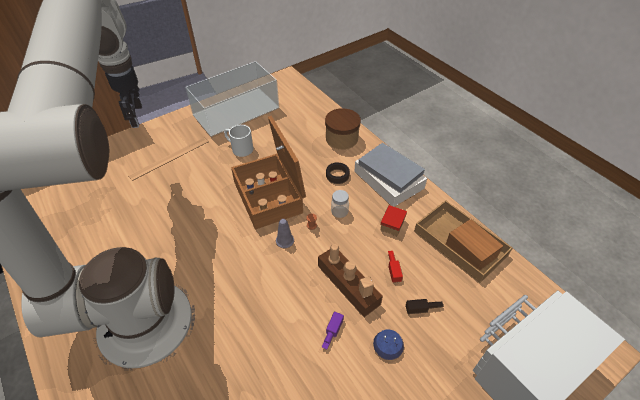

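The scene view shows the box with its lid open at about (195,380), and the screw head at (183,380). The stand is at (197,255), with the square-handled driver at its -y end, at (183,232). In the side view the driver is at (287,367). The black, purple and red look-alikes lie loose on the table. Next I measure the geometry.

Run:
```python
from h import *
S=np.load('/tmp/scene.npz'); D=np.load('/tmp/side.npz')
def box(P,z0,z1,x0,x1,y0,y1):
    P=P.reshape(-1,3); return P[(P[:,2]>z0)&(P[:,2]<z1)&(P[:,0]>x0)&(P[:,0]<x1)&(P[:,1]>y0)&(P[:,1]<y1)]
def rect(n,p):
    r=cv2.minAreaRect((p[:,:2]*1000).astype(np.float32)); print(n,len(p),np.round(r[0],1),np.round(r[1],1),round(r[2],1),'z',np.round(np.median(p[:,2]),4))
for nm,A in (('scene',S),('side',D)):
    W=A['W']
    rect(nm+' stand top',box(W,.043,.053,.44,.56,-.34,-.09))
    rect(nm+' driver handle',box(W,.06,.12,.45,.56,-.315,-.25))
    rect(nm+' driver top',box(W,.099,.12,.45,.56,-.315,-.25))
    rect(nm+' mid top',box(W,.06,.12,.45,.56,-.24,-.19))
    rect(nm+' plus',box(W,.06,.12,.45,.56,-.18,-.12))
    p=box(W,.08,.25,.38,.65,.03,.32)
    # ransac plane
    rng=np.random.default_rng(0);best=0
    for _ in range(300):
        a,b,c=p[rng.choice(len(p),3,False)]; n=np.cross(b-a,c-a); n/=np.linalg.norm(n)+1e-12
        k=abs((p-a)@n)<.003
        if k.sum()>best: best=k.sum();K=k
    q=p[K]; c=q.mean(0); n=np.linalg.svd(q-c,full_matrices=False)[2][2]; n*=np.sign(n[0])
    print(nm,'lid',len(q),np.round(c,4),n.round(4),'yaw',np.degrees(np.arctan2(n[1],n[0])).round(2),'angle',np.arctan2(np.hypot(n[0],n[1]),n[2]).round(3),'rng',np.round(np.percentile(q,[.5,99.5],axis=0),3).tolist())
    rect(nm+' box rim',box(W,.062,.076,.36,.6,.03,.32))
```

```text
scene stand top 640 [ 503.7 -219. ] [ 68.4 201.2] 2.2 z 0.0475
scene driver handle 166 [ 508.6 -283.8] [32.6 31.3] 77.2 z 0.0902
scene driver top 57 [ 508.9 -282. ] [31.4 29.1] 72.4 z 0.1028
scene mid top 120 [ 506.1 -217. ] [31.8 29.8] 80.1 z 0.0898
scene plus 106 [ 503.4 -153.1] [23.7 22.5] 14.0 z 0.0916
scene lid 2662 [0.5679 0.1771 0.1596] [ 0.974  -0.1945  0.1162] yaw -11.29 angle 1.454 rng [[0.54, 0.068, 0.081], [0.595, 0.282, 0.232]]
scene box rim 178 [551.1 220.7] [137.6 278.5] 27.6 z 0.0719
side stand top 965 [ 500.5 -219.2] [ 62.6 201.7] 2.3 z 0.0482
side driver handle 218 [ 502.2 -284.7] [28.6 28.9] 73.7 z 0.098
side driver top 105 [ 502.3 -284.8] [27.5 27. ] 74.1 z 0.103
side mid top 164 [ 499.4 -220.8] [30.4 31.5] 78.7 z 0.0941
side plus 137 [ 497.3 -155.4] [24.7 22.5] 61.1 z 0.0949
side lid 630 [0.5505 0.1607 0.1668] [ 0.9761 -0.1892  0.1073] yaw -10.97 angle 1.463 rng [[0.526, 0.066, 0.081], [0.581, 0.285, 0.233]]
side box rim 663 [488.4 190.2] [230.6 166.6] 78.7 z 0.0691
```

```bash
python3 -m jog '[[1,1,-1,1,0,0,1.4],[1,2,-2.1,2,0,0,2.94],[1,3,-3.2,3,0,0,2.94],[1,4.2,-4.5,3.4,0,0,2.94],[1,5.5,-5.9,3.4,0,0,2.94]]' 60
python3 -m jog '[[1,1.3,-1.35,0,0,0,0],[1,2.6,-2.7,0,0,0,0],[1,3.9,-4.05,0,0,0,0],[1,5.2,-5.4,0,0,0,0],[1,6.5,-6.75,0,0,0,0]]'
```

```text
time: 1.3
ee_pos: [0.3781, 0.3468, 0.3182]
tcp_rot: [-90.1, -0.1, 78.9]
wrist_force: [1.3, 0.7, 0.3]
opening: 0.0123
time: 1.8
ee_pos: [0.5407, 0.1771, 0.3165]
tcp_rot: [-90.0, -0.0, 78.9]
wrist_force: [0.2, 0.5, -0.1]
opening: 0.0001
```

```bash
python3 -m jog '[[1,1.2,-1.2,0,0,0,0],[1,2.4,-2.4,0,0,0,0],[1,2.4,-2.4,-1.5,0,0,0],[1,2.4,-2.4,-3.1,0,0,0],[1,2.4,-2.4,-4.7,0,0,0]]'
```

```text
time: 2.3
ee_pos: [0.6, 0.1183, 0.1972]
tcp_rot: [-90.0, -0.0, 78.8]
wrist_force: [0.6, -0.0, 0.1]
opening: 0.0003
```

```bash
python3 -m jog '[[1,-0.63,0.12,0.12,0,0,0],[1,-1.12,0.22,0.12,0,0,0],[1,-1.5,0.3,0.12,0,0,0],[1,-1.8,0.36,0.12,0,0,0],[1,-2.24,0.44,0.06,0,0,0]]'
```

```text
time: 2.8
ee_pos: [0.5441, 0.1299, 0.2006]
tcp_rot: [-90.1, -0.0, 78.9]
wrist_force: [3.7, -0.2, -1.5]
opening: 0.0001
```

```bash
python3 -m jog '[[1,-0.51,0.1,-0.12,0,0,0],[1,-0.99,0.19,-0.29,0,0,0],[1,-1.46,0.29,-0.5,0,0,0],[1,-1.88,0.37,-0.77,0,0,0],[1,-2.32,0.45,-1.08,0,0,0]]'
python3 -m jog '[[1,-0.38,0.07,-0.35,0,0,0],[1,-0.73,0.14,-0.73,0,0,0],[1,-1.03,0.2,-1.15,0,0,0],[1,-1.3,0.25,-1.6,0,0,0],[1,-1.52,0.3,-2.07,0,0,0]]'
```

```text
time: 3.3
ee_pos: [0.4857, 0.1414, 0.174]
tcp_rot: [-90.1, -0.1, 78.9]
wrist_force: [2.1, 0.6, 1.9]
opening: -0.0002
time: 3.8
ee_pos: [0.4475, 0.1488, 0.1219]
tcp_rot: [-90.1, -0.0, 78.9]
wrist_force: [-0.5, 0.4, 2.4]
opening: 0.0001
```

```bash
python3 -m jog '[[1,-0.17,0.03,-0.4,0,0,0],[1,-0.25,0.05,-0.8,0,0,0],[1,-0.3,0.06,-1.1,0,0,0],[1,-0.33,0.06,-1.3,0,0,0],[1,-0.33,0.06,-1.3,0,0,0]]'
```

```text
time: 4.3
ee_pos: [0.4391, 0.1499, 0.0883]
tcp_rot: [-90.0, 0.0, 78.9]
wrist_force: [0.2, -0.1, 0.1]
opening: 0.0002
```

```bash
python3 -m jog '[[1,0,0,-0.1,0,0,0],[1,0,0,-0.2,0,0,0],[1,0,0,-0.25,0,0,0]]'
```

```text
time: 4.6
ee_pos: [0.4395, 0.1501, 0.0827]
tcp_rot: [-90.0, -0.0, 78.9]
wrist_force: [-1.1, 0.3, 0.2]
opening: 0.0001
```

```bash
python3 -m jog '[[1,0,0,-0.03,0,0,0],[1,0,0,-0.05,0,0,0],[1,0,0,-0.05,0,0,0]]'
```

```text
time: 4.9
ee_pos: [0.4394, 0.1501, 0.082]
tcp_rot: [-90.0, -0.0, 78.9]
wrist_force: [-2.3, -0.7, 4.8]
opening: -0.0003
```

```bash
python3 -m jog '[[1,0,0,-0.05,0,0,0],[1,0,0,-0.08,0,0,0],[1,0,0,-0.08,0,0,0]]'
```

```text
time: 5.2
ee_pos: [0.4395, 0.1501, 0.0819]
tcp_rot: [-90.1, -0.1, 78.9]
wrist_force: [-8.7, -2.0, 20.5]
opening: -0.0
```

```bash
python3 -m jog '[[1,0,0,1.5,0,0,0],[0.6,0,0.4,3.3,0,0,0],[0.6,0,0.9,5.2,0,0,0],[0.6,0,1.4,6,0,0,0],[0.6,0,1.4,6,0,0,0]]'
python3 - <<'E'
from h import *
m=bot.camera_model('wrist');print(m)
im,W=cloud('wrist');save(im,'c.png');np.savez('/tmp/w1',im=im,W=W);print(bot.get_obs()['opening'])
for r in bot.regions_of('wrist','slot')[:3]:
    p=W[r['pixels']];p=p[~np.isnan(p[:,0])];print(r['conf'],r['point'],len(p),np.percentile(p,[2,50,98],axis=0).round(4))
E
```

```text
time: 5.7
ee_pos: [0.4405, 0.1864, 0.2327]
tcp_rot: [-90.2, -0.2, 78.9]
wrist_force: [0.7, -0.5, 0.3]
opening: 0.0342
{'fx': 333.75506657675135, 'fy': 333.75506657675135, 'cx': 325.3840187169868, 'cy': 196.13721982348022, 'tool_from_camera': array([[ 1.00000000e+00, -1.44757113e-05,  5.57270048e-07,
        -2.43632194e-05],
       [-5.02529127e-06, -3.10559946e-01,  9.50553796e-01,
        -1.43051851e-01],
       [-1.35868765e-05, -9.50553796e-01, -3.10559946e-01,
         7.91764263e-02],
       [ 0.00000000e+00,  0.00000000e+00,  0.00000000e+00,
         1.00000000e+00]])}
0.0341357126545748
0.7 [174.8, 339.9] 1088 [[0.4275 0.185  0.0765]
 [0.4425 0.1999 0.0849]
 [0.458  0.2147 0.0865]]
0.26 [270.3, 194.9] 964 [[ 0.5231 -0.0032  0.0022]
 [ 0.5342  0.0146  0.0392]
 [ 0.5516  0.0256  0.0413]]
```

View pics/c.png

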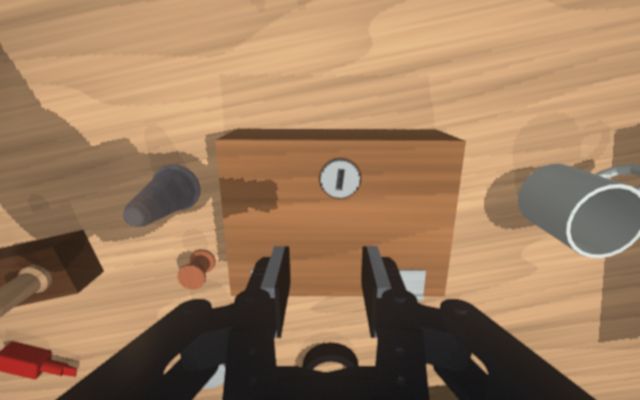

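The wrist view shows the lid shut, with the screw head at (179,340) and its slot pointing almost along the box's x. Next I measure the slot direction, then get the driver.

```bash
cat >> h.py <<'E'
def slot(im,W,cx=None):
    "dark recess within head: returns world centre and direction (deg) from pixels rayed onto z=.085"
    r=bot.regions_of('wrist','slot')[0]
    m=r['pixels'].astype(np.uint8); m=cv2.fillPoly(m*0,[cv2.convexHull(np.argwhere(m)[:,::-1].astype(np.int32))],1)
    e=cv2.erode(m,np.ones((5,5)))>0
    g=cv2.cvtColor(im,cv2.COLOR_RGB2GRAY); t=cv2.threshold(g[e].reshape(-1,1),0,255,cv2.THRESH_OTSU)[0]
    k=e&(g<t)
    n,L,st,_=cv2.connectedComponentsWithStats(k.astype(np.uint8)); k=L==1+np.argmax(st[1:,4])
    o=bot.get_obs(); M=bot.camera_model('wrist'); T=M['tool_from_camera']; Rt=R.from_euler('xyz',o['tcp_rot'],degrees=True).as_matrix()
    def plane(mask,z):
        vu=np.argwhere(mask); ray=np.c_[(vu[:,1]-M['cx'])/M['fx'],(vu[:,0]-M['cy'])/M['fy'],np.ones(len(vu))]@T[:3,:3].T@Rt.T
        c=Rt@T[:3,3]+o['ee_pos']; return c+ray*((z-c[2])/ray[:,2])[:,None]
    q=plane(k,.085); h=plane(m>0,.085)
    rc=cv2.minAreaRect((q[:,:2]*1000).astype(np.float32)); hc,hr=cv2.minEnclosingCircle((h[:,:2]*1000).astype(np.float32))
    d=np.linalg.svd(q[:,:2]-q[:,:2].mean(0),full_matrices=False)[2][0]
    print('slot rect',np.round(rc[0],1),np.round(rc[1],1),'mean',(q[:,:2].mean(0)*1000).round(1),'dir',np.degrees(np.arctan2(d[1],d[0])).round(1),'head',np.round(hc,1),'r',round(hr,1), 'conf',r['conf'])
    return k
E
python3 - <<'E'
from h import *
im,W=cloud('wrist'); print(bot.get_obs()['ee_pos'],bot.get_obs()['tcp_rot']); slot(im,W)
z=W[150:160,300:380,2];print('lid z',np.nanmedian(z), np.nanmedian(W[220:240,300:380,2]))
E
```

```text
[0.43917366 0.18477331 0.22831861] [-8.99350423e+01  5.77845107e-02  7.88799196e+01]
slot rect [442.5 198.8] [ 6.  18.8] mean [442.4 198.9] dir -17.9 head [441.9 199.2] r 18.6 conf 0.76
lid z 0.0824486938157704 0.08235926850780809
```

```bash
python3 -m jog '[[0.3,0.22,-1.57,0,0,0,-1.6],[0.3,0.44,-3.14,0,0,0,-3.2],[0.3,0.66,-4.71,0,0,0,-4.8],[0.3,0.88,-6.28,0,0,0,-6.4],[0.3,1.1,-7.85,0,0,0,-8]]'
python3 -m jog '[[0.3,0.22,-1.57,0,0,0,-1.6],[0.3,0.44,-3.14,0,0,0,-3.2],[0.3,0.66,-4.71,0,0,0,-4.8],[0.3,0.88,-6.28,0,0,0,-6.4],[0.3,1.1,-7.85,0,0,0,-8]]'
python3 -m jog '[[0.3,0.2,-1.5,0,0,0,-1.5],[0.3,0.4,-3,0,0,0,-3],[0.3,0.4,-3,0,0,0,-3],[0.3,0.4,-3,0,0,0,-3]]'
python3 - <<'E'
from h import *
im,W=cloud('wrist');save(im,'d.png')
o=bot.get_obs();print(o['ee_pos'],o['tcp_rot'],o['q'],o['opening'])
P=W.reshape(-1,3);ok=(P[:,2]>.096)&(P[:,2]<.112)&(abs(P[:,0]-.503)<.05)&(abs(P[:,1]+.284)<.04)
r=cv2.minAreaRect((P[ok][:,:2]*1000).astype(np.float32));print('top',ok.sum(),np.round(r[0],1),np.round(r[1],1),r[2],np.median(P[ok][:,2]))
for l in ('driver','stand'):
  for r in bot.regions_of('wrist',l)[:2]:
    p=W[r['pixels']];p=p[~np.isnan(p[:,0])];print(l,r['conf'],r['point'],np.percentile(p,[2,50,98],axis=0).round(4).tolist())
ok=(P[:,2]>.044)&(P[:,2]<.052)&(abs(P[:,0]-.503)<.05)&(abs(P[:,1]+.22)<.12)
r=cv2.minAreaRect((P[ok][:,:2]*1000).astype(np.float32));print('stand',ok.sum(),np.round(r[0],1),np.round(r[1],1),r[2])
E
```

```text
time: 6.4
ee_pos: [0.4662, -0.0132, 0.2282]
tcp_rot: [-89.9, 0.1, 38.5]
wrist_force: [1.8, 0.3, -0.2]
opening: 0.0598
time: 6.9
ee_pos: [0.4935, -0.2094, 0.2281]
tcp_rot: [-90.0, 0.1, -1.5]
wrist_force: [1.1, 0.2, 0.5]
opening: 0.0599
time: 7.3
ee_pos: [0.5035, -0.2832, 0.2278]
tcp_rot: [-90.0, 0.2, -16.2]
wrist_force: [-0.4, -0.2, 0.4]
opening: 0.0595
[ 0.50367752 -0.28241521  0.22836981] [-89.96567062   0.11867779 -16.11925906] [-2.92827874e+01  8.89048044e+00  1.40508046e+01  9.52837015e+01
  6.40074224e-03  7.68365003e+01] 0.05951767046268824
top 1077 [ 504.6 -284.2] [28.5 27.7] 75.37630462646484 0.10326158111358263
driver 0.97 [209.0, 235.2] [[0.3422, -0.331, 0.0062], [0.3944, -0.2985, 0.0281], [0.4256, -0.2744, 0.0301]]
driver 0.82 [104.3, 447.2] [[0.6085, -0.2911, 0.0049], [0.6334, -0.2566, 0.0273], [0.6649, -0.2099, 0.0297]]
stand 0.74 [86.7, 306.2] [[0.4713, -0.3157, 0.0465], [0.5053, -0.2006, 0.0486], [0.5328, -0.1253, 0.0506]]
stand 9411 [ 502.2 -219.5] [ 60.2 200.4] 2.0751399993896484
```

View pics/d.png

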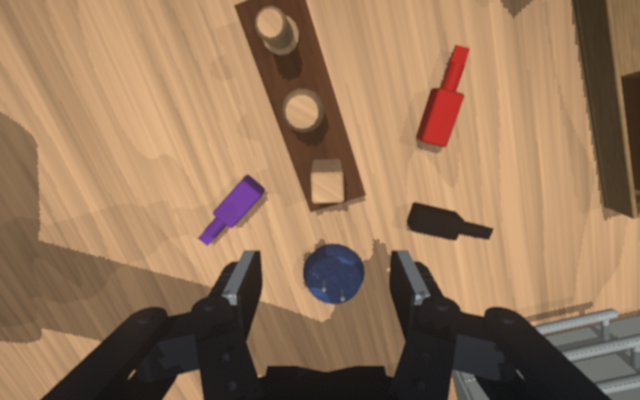

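The wrist view shows the square light-wood handle at (183,327) in the end hole. Its top measures 28 x 28 mm at z = 0.103, and its centre agrees with the hole computed from the stand. Now I descend and grasp it.

```bash
python3 -m jog '[[0.3,0.04,-0.06,-1.6,0,0,0.3],[0.3,0.04,-0.06,-3.2,0,0,0.3],[0.3,0.04,-0.06,-4.8,0,0,0.3],[0.3,0.04,-0.06,-6,0,0,0.3],[0.3,0.04,-0.06,-6.8,0,0,0.3]]'
python3 -m jog '[[0.9,0,0,0,0,0,0],[0.9,0,0,0,0,0,0],[0.9,0,0,0,0,0,0],[0.9,0,0,0,0,0,0],[0.9,0,0,0,0,0,0]]' 60
```

```text
time: 7.95
ee_pos: [0.5044, -0.2823, 0.0571]
tcp_rot: [-90.0, 0.1, -14.5]
wrist_force: [-0.3, -1.4, 0.6]
opening: 0.0599
time: 8.45
ee_pos: [0.5061, -0.2842, 0.061]
tcp_rot: [-90.0, -0.1, -14.6]
wrist_force: [0.6, 1.2, 4.3]
opening: 0.0274
```

```bash
python3 -m jog '[[0.9,0,0,0.6,0,0,0],[0.9,0,0,1.6,0,0,0],[0.9,0,0,3.2,0,0,0],[0.9,0,0,4.9,0,0,0],[0.9,0,0,6.4,0,0,0]]'
python3 -m jog '[[0.9,0,0,0,0,0,0],[0.9,0,0,0,0,0,0]]'
python3 - <<'E'
from h import *
im,W=cloud('wrist'); np.savez('/tmp/w2',im=im,W=W)
o=bot.get_obs();print(o['ee_pos'],o['tcp_rot'],o['opening'])
c=im[100:300,230:430]; save(cv2.resize(c,None,fx=3,fy=3,interpolation=cv2.INTER_CUBIC),'e.png')
E
```

```text
time: 8.95
ee_pos: [0.5052, -0.284, 0.2229]
tcp_rot: [-90.0, -0.1, -14.6]
wrist_force: [1.1, -1.1, -0.6]
opening: 0.0272
time: 9.15
ee_pos: [0.5057, -0.2842, 0.221]
tcp_rot: [-90.0, -0.1, -14.6]
wrist_force: [0.2, 0.2, -1.1]
opening: 0.0274
[ 0.50528006 -0.2839703   0.21942902] [-9.00006875e+01  8.99666636e-03 -1.46331234e+01] 0.027290657943868153
```

View pics/e.png

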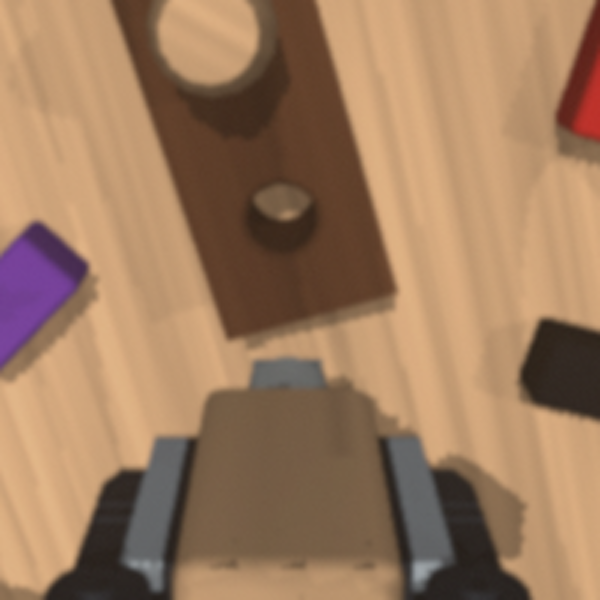

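The crop shows the driver gripped with its handle square to the pads, and a steel strip about 25 px wide below it. No thin edge sticks out towards the camera, which suggests the blade lies along the jaw axis. I check this in the fixed cameras.

Run:
```python
from h import *
o=bot.get_obs(); A=np.load('/tmp/w2.npz')['im']
tiles=[cv2.resize(A[212:236,306:346],(400,240),interpolation=cv2.INTER_NEAREST)]
for c in ('scene','side'):
    im,W=cloud(c); m=bot.camera_model(c); 
    tip=np.array(o['ee_pos'])-[0,0,.03]
    uv=cv2.projectPoints(tip[None],np.array(m['rvec'],float),np.array(m['tvec'],float),np.array([[m['fx'],0,m['cx']],[0,m['fy'],m['cy']],[0,0,1]]),None)[0].ravel()
    Rm=cv2.Rodrigues(np.array(m['rvec'],float))[0]; C=-Rm.T@np.array(m['tvec']).ravel(); v=C-tip
    print(c,uv.round(),'dist',np.linalg.norm(v).round(2),'az',np.degrees(np.arctan2(v[1],v[0])).round(1),'el',np.degrees(np.arcsin(v[2]/np.linalg.norm(v))).round(1))
    u,w=uv.astype(int); tiles.append(cv2.resize(im[w-20:w+28,u-20:u+20],(400,480),interpolation=cv2.INTER_NEAREST))
t=np.vstack([tiles[0],np.zeros((240,400,3),np.uint8)])
save(cv2.resize(np.hstack([tiles[1],tiles[2],t]),(800,320)),'f.png')
```

```text
scene [226. 156.] dist 1.42 az 24.5 el 40.5
side [370. 262.] dist 1.07 az -137.0 el 56.3
```

View pics/f.png

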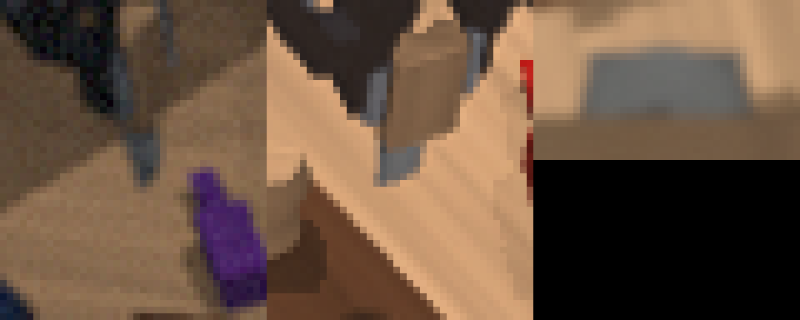

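The fixed views are inconclusive at this yaw, but from above the screw the side camera will look square at the blade. I carry the driver there with a half turn, to yaw about 162, so that the last joint has room for the clockwise turn.

```bash
for i in 1 2 3 4; do echo; done; python3 -m jog '[[0.9,-0.12,0.92,0,0,0,1.68],[0.9,-0.24,1.84,0,0,0,3.36],[0.9,-0.36,2.76,0,0,0,5.04],[0.9,-0.48,3.68,0,0,0,6.72],[0.9,-0.6,4.6,0,0,0,8.4]]'
python3 -m jog '[[0.9,-0.12,0.92,0,0,0,1.68],[0.9,-0.24,1.84,0,0,0,3.36],[0.9,-0.36,2.76,0,0,0,5.04],[0.9,-0.48,3.68,0,0,0,6.72],[0.9,-0.6,4.6,0,0,0,8.4]]'
python3 -m jog '[[0.9,-0.12,0.92,0,0,0,1.68],[0.9,-0.24,1.84,0,0,0,3.36],[0.9,-0.36,2.76,0,0,0,5.04],[0.9,-0.48,3.68,0,0,0,6.72],[0.9,-0.6,4.6,0,0,0,8.4]]'
python3 -m jog '[[0.9,-0.12,0.92,0,0,0,1.68],[0.9,-0.24,1.84,0,0,0,3.36],[0.9,-0.36,2.76,0,0,0,5.04],[0.9,-0.48,3.68,0,0,0,6.72],[0.9,-0.6,4.6,0,0,0,8.4]]'
python3 -m jog '[[0.9,-0.12,0.92,0,0,0,1.7],[0.9,-0.12,0.92,0,0,0,1.7],[0.9,-0.12,0.92,0,0,0,1.7],[0.9,-0.12,0.92,0,0,0,1.7]]'
```

```text
time: 9.8
ee_pos: [0.4896, -0.1679, 0.2182]
tcp_rot: [-89.9, 0.1, 27.7]
wrist_force: [-0.2, 0.7, -1.5]
opening: 0.0272
time: 10.3
ee_pos: [0.4746, -0.053, 0.2183]
tcp_rot: [-89.9, 0.0, 69.7]
wrist_force: [0.3, -0.0, -1.5]
opening: 0.0272
time: 10.8
ee_pos: [0.4596, 0.0619, 0.2183]
tcp_rot: [-89.9, -0.0, 111.7]
wrist_force: [0.2, 0.5, -1.2]
opening: 0.0273
time: 11.3
ee_pos: [0.4446, 0.1768, 0.2183]
tcp_rot: [-89.9, -0.1, 153.7]
wrist_force: [-0.0, 0.0, -0.9]
opening: 0.0276
time: 11.7
ee_pos: [0.4422, 0.1984, 0.219]
tcp_rot: [-89.9, -0.0, 161.7]
wrist_force: [-0.7, 0.3, -0.7]
opening: 0.0276
```

```bash
python3 -m jog '[[0.9,0,0,-1.2,0,0,0],[0.9,0,0,-2.2,0,0,0],[0.9,0,0,-2.4,0,0,0],[0.9,0,0,-2.4,0,0,0]]'
python3 - <<'E'
from h import *
im,W=cloud('wrist'); np.savez('/tmp/w3',im=im,W=W)
o=bot.get_obs();print(o['ee_pos'],o['tcp_rot'],o['opening'],o['q'])
try: slot(im,W)
except Exception as e: print(e)
t=[cv2.resize(im[150:270,250:400],(500,400),interpolation=cv2.INTER_CUBIC)]
s,_=cloud('side'); m=bot.camera_model('side')
uv=cv2.projectPoints((np.array(o['ee_pos'])-[0,0,.04])[None],np.array(m['rvec'],float),np.array(m['tvec'],float),np.array([[m['fx'],0,m['cx']],[0,m['fy'],m['cy']],[0,0,1]]),None)[0].ravel().astype(int)
t.append(cv2.resize(s[uv[1]-20:uv[1]+20,uv[0]-15:uv[0]+15],(300,400),interpolation=cv2.INTER_NEAREST))
save(np.hstack(t),'g.png')
E
```

```text
time: 12.1
ee_pos: [0.4421, 0.1983, 0.1592]
tcp_rot: [-89.9, -0.1, 161.8]
wrist_force: [-0.1, -0.0, -0.9]
opening: 0.0272
[0.4425366  0.19860634 0.16027708] [-9.00116749e+01  1.43139021e-02  1.61792525e+02] 0.027131804418247703 [ 2.41707038e+01 -4.78147145e+00 -7.55663123e+00  8.72063972e+01
 -1.02349530e-03 -4.76218233e+01]
slot rect [442.3 187.7] [ 9.4 17.9] mean [442.7 187.5] dir 170.8 head [443.6 199.1] r 18.3 conf 0.61
```

View pics/g.png

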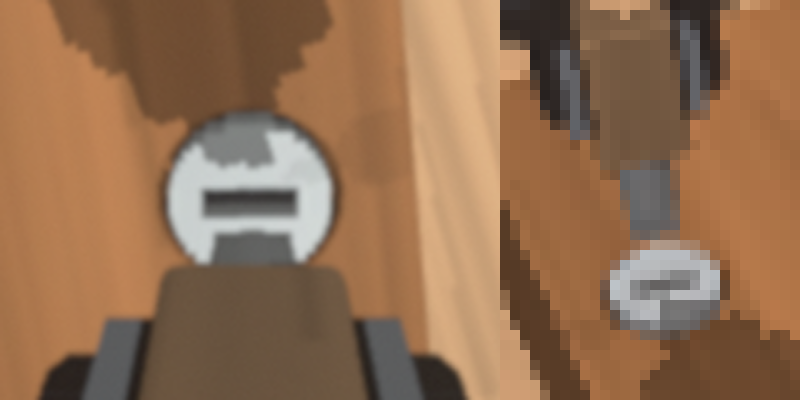

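The side crop shows the blade full-width to the camera, so it lies along the jaw axis. In the wrist crop the slot at (211,325) is parallel to the blade and laterally under it at column 326. I measure the offset between handle face and slot in the one image, which cancels the calibration error.

Run:
```python
from h import *
A=np.load('/tmp/w3.npz'); im,W=A['im'],A['W']
tcp=np.array([.44225,.1985,.1597]); Rt=R.from_euler('xyz',[-90,0,161.8],degrees=True).as_matrix()
T=(W-tcp)@Rt*1000
# handle front face region rows 232-262, cols 300-352
for r in range(216,270,4):
    row=T[r,300:352]; print(r,np.nanmedian(row,0).round(1), 'strip',np.nanmedian(T[r,318:334],0).round(1))
g=cv2.cvtColor(im,cv2.COLOR_RGB2GRAY)
for r in (209,211,213): print(r,g[r,304:346].tolist())
for r in (222,225,228): print('str',r,g[r,304:348].tolist())
for r in (240,250,260): print('hdl',r,g[r,275:372:2].tolist(), )
for c in (315,325,335): print('col',c,g[198:236,c].tolist())
print('head T',np.nanpercentile(T[195:205,305:345].reshape(-1,3),50,axis=0))
```

```text
216 [-0.4 74.4 -5.4] strip [-0.4 74.2 -5.3]
220 [-0.5 73.9 -8.2] strip [-0.5 38.3  6.3]
224 [ -0.5  74.3 -11.4] strip [-0.5 31.7  6.5]
228 [-0.5 54.6 -5.9] strip [-0.5 26.3  6.5]
232 [-0.3  6.8 12.8] strip [-0.5  6.7 12.9]
236 [-0.6  2.1 12.9] strip [-0.6  2.1 12.9]
240 [-0.6 -2.1 12.8] strip [-0.6 -1.9 12.7]
244 [-0.6 -6.4 12.9] strip [-0.6 -6.5 12.9]
248 [ -0.6 -10.4  12.9] strip [ -0.6 -10.2  12.8]
252 [ -0.6 -14.   12.8] strip [ -0.6 -13.9  12.8]
256 [ -0.6 -17.6  12.9] strip [ -0.6 -17.5  12.8]
260 [ -0.6 -21.   12.9] strip [ -0.6 -21.1  12.9]
264 [ -0.6 -24.4  13. ] strip [ -0.6 -24.5  13. ]
268 [ -0.6 -27.4  12.9] strip [ -0.6 -27.5  13. ]
209 [207, 206, 206, 206, 205, 194, 161, 104, 63, 55, 56, 56, 55, 56, 57, 58, 57, 58, 57, 58, 59, 58, 59, 57, 58, 58, 58, 57, 57, 58, 58, 58, 59, 66, 105, 161, 200, 214, 215, 212, 212, 212]
211 [208, 206, 206, 206, 205, 195, 163, 114, 82, 79, 80, 79, 80, 80, 83, 83, 84, 83, 85, 82, 83, 84, 84, 83, 83, 84, 83, 84, 84, 85, 83, 83, 84, 88, 116, 164, 201, 213, 214, 212, 212, 212]
213 [206, 206, 206, 206, 205, 195, 166, 124, 102, 101, 101, 101, 10
[... 1292 characters left out ...]
86, 87, 87, 87, 88, 86, 88, 88, 88, 88, 88, 88, 88, 88, 90, 90, 90, 90, 91, 92, 92, 83, 43, 50, 87, 94, 93, 93, 93]
col 315 [144, 168, 190, 203, 206, 207, 207, 199, 168, 111, 65, 56, 65, 79, 92, 101, 124, 165, 197, 208, 201, 174, 133, 107, 102, 100, 95, 93, 91, 91, 90, 89, 87, 87, 87, 87, 87, 86]
col 325 [129, 141, 171, 198, 209, 209, 206, 191, 153, 99, 66, 58, 68, 84, 94, 105, 135, 175, 202, 203, 179, 137, 104, 97, 98, 98, 97, 97, 99, 97, 96, 94, 89, 87, 88, 88, 87, 88]
col 335 [210, 210, 209, 208, 205, 203, 203, 190, 154, 100, 64, 58, 68, 83, 94, 106, 136, 177, 204, 212, 204, 175, 128, 100, 97, 97, 97, 97, 98, 96, 90, 86, 87, 88, 88, 89, 89, 89]
head T [-1.37562738 74.48682195  6.66965582]
```

Relative to the blade, the slot is about 0.55 mm off along tool x and 1.35 mm off along tool z. That makes the correction about +0.9 mm in x and +1.1 mm in y. The tip should then reach the rim after about 23 mm of descent and the recess floor after about 31 mm.

```bash
python3 -m jog '[[0.9,0.038,0.044,-0.2,0,0,0],[0.9,0.038,0.044,-0.5,0,0,0],[0.9,0.038,0.044,-0.75,0,0,0],[0.9,0.038,0.044,-0.75,0,0,0]]'
python3 -m jog '[[0.9,0,0,-0.1,0,0,0],[0.9,0,0,-0.2,0,0,0],[0.9,0,0,-0.25,0,0,0],[0.9,0,0,-0.25,0,0,0]]'
python3 -m jog '[[0.9,0,0,-0.04,0,0,0],[0.9,0,0,-0.08,0,0,0],[0.9,0,0,-0.08,0,0,0]]'
```

```text
time: 12.65
ee_pos: [0.4428, 0.2, 0.1395]
tcp_rot: [-89.9, -0.1, 161.9]
wrist_force: [-0.2, 0.0, -1.5]
opening: 0.027
time: 13.05
ee_pos: [0.4432, 0.2001, 0.1344]
tcp_rot: [-90.0, -0.0, 161.9]
wrist_force: [-0.3, -1.0, -1.8]
opening: 0.0275
time: 13.35
ee_pos: [0.4433, 0.2, 0.1324]
tcp_rot: [-90.0, 0.0, 161.9]
wrist_force: [-0.5, -1.7, -0.9]
opening: 0.0274
```

```bash
python3 -m jog '[[0.9,0,0,-0.04,0,0,0],[0.9,0,0,-0.08,0,0,0],[0.9,0,0,-0.08,0,0,0]]'
python3 -m jog '[[0.9,0,0,-0.04,0,0,0],[0.9,0,0,-0.08,0,0,0],[0.9,0,0,-0.08,0,0,0]]'
```

```text
time: 13.65
ee_pos: [0.4434, 0.2001, 0.1312]
tcp_rot: [-90.0, 0.0, 161.9]
wrist_force: [-2.7, -2.2, 5.7]
opening: 0.0273
time: 13.95
ee_pos: [0.4435, 0.2001, 0.1306]
tcp_rot: [-90.1, 0.1, 161.9]
wrist_force: [-5.6, -3.8, 15.7]
opening: 0.0273
```

```bash
python3 -m jog '[[0.9,0,0,0.1,0,0,0],[0.9,0,0,0.1,0,0,0],[0.9,0,0,0.1,0,0,0]]'
python3 - <<'E'
from h import *
im,W=cloud('wrist'); o=bot.get_obs();print(o['ee_pos'],o['tcp_rot'],o['wrist_force'],o['torque'])
save(cv2.resize(im[180:250,270:380],(770,490),interpolation=cv2.INTER_CUBIC),'i.png')
E
```

```text
time: 14.25
ee_pos: [0.4434, 0.2001, 0.1313]
tcp_rot: [-90.0, 0.0, 161.9]
wrist_force: [-2.0, -3.0, 5.4]
opening: 0.0278
[0.44344932 0.20009131 0.13125222] [-9.00048806e+01  2.44802037e-02  1.61866433e+02] [-1.66898948 -3.10182197  5.35506634] [-0.70941059  0.38790326  0.01692958]
```

View pics/i.png

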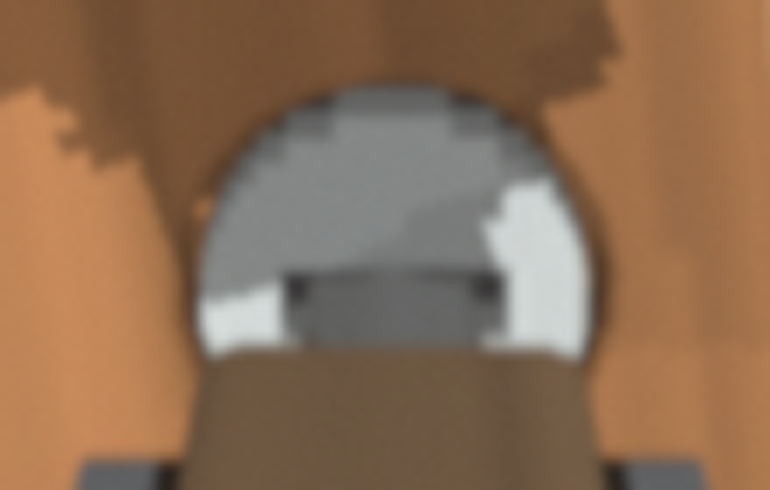

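```bash
python3 -m jog '[[0.9,-0.006,-0.02,0.04,0,0,0],[0.9,-0.006,-0.02,0.04,0,0,0],[0.9,-0.006,-0.02,0.04,0,0,0]]'
python3 -m jog '[[0.9,-0.006,-0.02,0.0,0,0,0],[0.9,-0.006,-0.02,0.0,0,0,0],[0.9,-0.006,-0.02,0.0,0,0,0]]'
```

```text
time: 14.6
ee_pos: [0.4431, 0.1998, 0.1316]
tcp_rot: [-90.0, -0.0, 161.9]
wrist_force: [0.2, 0.4, -1.2]
opening: 0.0275
time: 14.9
ee_pos: [0.443, 0.1992, 0.1319]
tcp_rot: [-90.0, -0.0, 161.9]
wrist_force: [-0.1, -0.0, -1.5]
opening: 0.0275
```

The crop shows the blade inside the recess, parallel to it and centred at about column 395 of the crop, the same as the head. The side load is gone after the small correction. Now I turn it clockwise.

```bash
python3 -m jog '[[0.9,0,0,-0.02,0,0,-1],[0.9,0,0,-0.02,0,0,-2],[0.9,0,0,-0.03,0,0,-3],[0.9,0,0,-0.04,0,0,-4],[0.9,0,0,-0.05,0,0,-5]]'
python3 -c "
from h import *
print(bot.get_obs()['torque'])"
python3 -m jog '[[0.9,0,0,-0.01,0,0,-1],[0.9,0,0,-0.02,0,0,-2],[0.9,0,0,-0.03,0,0,-3],[0.9,0,0,-0.035,0,0,-4],[0.9,0,0,-0.04,0,0,-5]]'
python3 -c "
from h import *
print(bot.get_obs()['torque'])"
```

```text
time: 15.4
ee_pos: [0.4426, 0.1989, 0.1311]
tcp_rot: [-90.0, -0.0, 136.7]
wrist_force: [-2.9, -1.9, 3.3]
opening: 0.0275
[-0.4410014   0.84306256  0.1068353 ]
time: 15.9
ee_pos: [0.4424, 0.1991, 0.1301]
tcp_rot: [-90.0, -0.0, 111.7]
wrist_force: [-4.0, -1.0, 3.8]
opening: 0.0274
[-0.12546507  1.04604664  0.07793021]
```

```bash
python3 -m jog '[[0.9,0,0,-0.01,0,0,-1],[0.9,0,0,-0.02,0,0,-2],[0.9,0,0,-0.03,0,0,-3],[0.9,0,0,-0.035,0,0,-4],[0.9,0,0,-0.04,0,0,-5]]'
python3 -c "
from h import *
print(bot.get_obs()['torque'])"
python3 -m jog '[[0.9,0,0,-0.01,0,0,-0.5],[0.9,0,0,-0.01,0,0,-1],[0.9,0,0,-0.01,0,0,-1]]'
python3 -c "
from h import *
print(bot.get_obs()['torque'])"
```

```text
time: 16.4
ee_pos: [0.4424, 0.1994, 0.1292]
tcp_rot: [-89.9, -0.0, 86.7]
wrist_force: [-3.3, 0.5, 2.9]
opening: 0.0275
[0.22518659 1.09781152 0.01233395]
time: 16.7
ee_pos: [0.4425, 0.1995, 0.1289]
tcp_rot: [-89.9, -0.0, 81.9]
wrist_force: [-5.0, 1.1, 4.5]
opening: 0.0274
[0.3708998  1.36286135 0.02403624]
```

```bash
T='from h import *
o=bot.get_obs();print(o["torque"].round(3),o["tcp_rot"].round(1),o["wrist_force"].round(1))'
python3 -m jog '[[0.9,0,0,0,0,0,-0.4],[0.9,0,0,0,0,0,-0.8],[0.9,0,0,0,0,0,-0.8]]' >/dev/null; python3 -c "$T"
python3 -m jog '[[0.9,0,0,0,0,0,-0.3],[0.9,0,0,0,0,0,-0.6],[0.9,0,0,0,0,0,-0.6]]'>/dev/null; python3 -c "$T"
```

```text
[0.42  1.31  0.008] [-89.9  -0.   77.9] [-5.2  1.6  4. ]
[0.522 1.253 0.053] [-89.9  -0.   74.9] [-6.1  1.3  3.4]
```

```bash
T='from h import *
o=bot.get_obs();print(o["torque"].round(3),o["tcp_rot"].round(1),o["wrist_force"].round(1),o["ee_pos"].round(4))'
python3 -m jog '[[0.9,-0.02,0.005,0,0,0,-0.3],[0.9,-0.02,0.005,0,0,0,-0.6],[0.9,-0.02,0.005,0,0,0,-0.6]]' >/dev/null; python3 -c "$T"
python3 -m jog '[[0.9,0,0,0,0,0,-0.3],[0.9,0,0,0,0,0,-0.6],[0.9,0,0,0,0,0,-0.6]]'>/dev/null; python3 -c "$T"
```

```text
[0.733 1.075 0.041] [-90.   -0.   71.8] [-5.1  3.3  2.4] [0.4424 0.1996 0.1286]
[0.792 1.117 0.068] [-90.   -0.   68.9] [-4.6  3.   2.9] [0.4424 0.1995 0.1286]
```

```bash
T='from h import *
o=bot.get_obs();print(o["torque"].round(3),o["tcp_rot"].round(1),o["wrist_force"].round(1),o["ee_pos"].round(4))'
python3 -m jog '[[0.9,0,0,0,0,0,-0.2],[0.9,0,0,0,0,0,-0.4],[0.9,0,0,0,0,0,-0.4]]' >/dev/null; python3 -c "$T"
python3 -m jog '[[0.9,0,0,0,0,0,-0.2],[0.9,0,0,0,0,0,-0.4],[0.9,0,0,0,0,0,-0.4]]'>/dev/null; python3 -c "$T"
python3 - <<'E'
from h import *
im,W=cloud('wrist')
save(cv2.resize(im[180:250,270:380],(770,490),interpolation=cv2.INTER_CUBIC),'j.png')
E
```

```text
[0.8   1.086 0.187] [-90.   -0.   66.9] [-5.3  3.5  4.1] [0.4424 0.1995 0.1286]
[0.668 1.093 0.231] [-90.   -0.   64.9] [-4.8  2.6  3.5] [0.4424 0.1994 0.1286]
```

View pics/j.png

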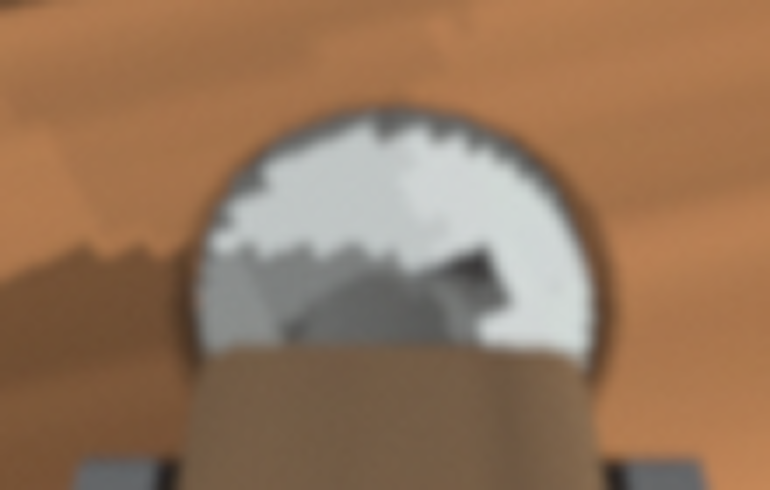

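The crop shows the blade lying about 20° ahead of the slot, which is the play taken up. The torque is climbing from 0.07 to 0.23 N m without z moving, so the screw is at its stop. I push a little further to confirm.

```bash
T='from h import *
o=bot.get_obs();print(o["torque"].round(3),o["tcp_rot"].round(1),o["wrist_force"].round(1),o["ee_pos"].round(4))'
python3 -m jog '[[0.9,0,0,0,0,0,-0.2],[0.9,0,0,0,0,0,-0.4],[0.9,0,0,0,0,0,-0.4]]' >/dev/null; python3 -c "$T"
python3 -m jog '[[0.9,0,0,0,0,0,-0.2],[0.9,0,0,0,0,0,-0.4],[0.9,0,0,0,0,0,-0.4]]'>/dev/null; python3 -c "$T"
```

```text
[0.691 1.052 0.296] [-90.   -0.   62.9] [-5.1  3.   3.4] [0.4424 0.1995 0.1286]
[0.758 1.106 0.324] [-90.   -0.   60.9] [-3.6  1.8  3.6] [0.4424 0.1995 0.1286]
```

```bash
T='from h import *
o=bot.get_obs();print(o["torque"].round(3),o["tcp_rot"].round(1),o["wrist_force"].round(1),o["ee_pos"].round(4))'
python3 -m jog '[[0.9,0,0,0,0,0,1],[0.9,0,0,0,0,0,2],[0.9,0,0,0,0,0,2.8],[0.9,0,0,0,0,0,2.8]]' >/dev/null; python3 -c "$T"
python3 -m jog '[[0.9,0,0,0.15,0,0,0],[0.9,0,0,0.4,0,0,0],[0.9,0,0,0.8,0,0,0],[0.9,0,0,1.8,0,0,0],[0.9,0,0,3.4,0,0,0]]';
python3 -m jog '[[0.9,0,0,0,0,0,0],[0.9,0,0,0.2,0,0,0],[0.9,0,0,0.2,0,0,0]]'
python3 - <<'E'
from h import *
im,W=cloud('wrist');o=bot.get_obs();print(o['ee_pos'],o['tcp_rot'],o['q'])
np.savez('/tmp/w4',im=im,W=W)
try: slot(im,W)
except Exception as e: print(e)
# handle bottom corner: orientation of handle face in tool frame
Rt=R.from_euler('xyz',o['tcp_rot'],degrees=True).as_matrix(); T=(W-o['ee_pos'])@Rt*1000
P=T[236:262,302:350].reshape(-1,3); P=P[abs(P[:,2]-13)<4]
A=np.c_[P[:,0],P[:,1],np.ones(len(P))]; c=np.linalg.lstsq(A,P[:,2],rcond=None)[0]; print('face z=',c,'twist deg',np.degrees(np.arctan(c[0])), 'tilt',np.degrees(np.arctan(c[1])))
save(cv2.resize(im[150:290,230:420],(760,560),interpolation=cv2.INTER_CUBIC),'k.png')
E
```

```text
[0.083 0.822 0.057] [-90.    0.   74.9] [-3.8  0.6  4.3] [0.4426 0.1991 0.1286]
time: 20.05
ee_pos: [0.4419, 0.1988, 0.2133]
tcp_rot: [-89.9, 0.1, 74.8]
wrist_force: [0.3, 0.6, -0.9]
opening: 0.0271
time: 20.35
ee_pos: [0.4427, 0.1992, 0.2188]
tcp_rot: [-90.0, -0.0, 74.8]
wrist_force: [0.6, -0.3, -1.7]
opening: 0.0273
[0.44246399 0.19919796 0.21815956] [-8.99805156e+01  2.56080485e-02  7.48583370e+01] [ 2.42417100e+01 -4.10341359e+00 -5.22093848e-01  9.36126281e+01
 -7.42991552e-03  3.93833794e+01]
slot rect [442.  199.7] [19.4  5.9] mean [442.  199.6] dir -91.8 head [441.8 199.7] r 18.1 conf 0.62
face z= [-5.64230361e-03 -3.90046656e-03  1.16993402e+01] twist deg -0.32327675311133297 tilt -0.2234791385313752
```

View pics/k.png

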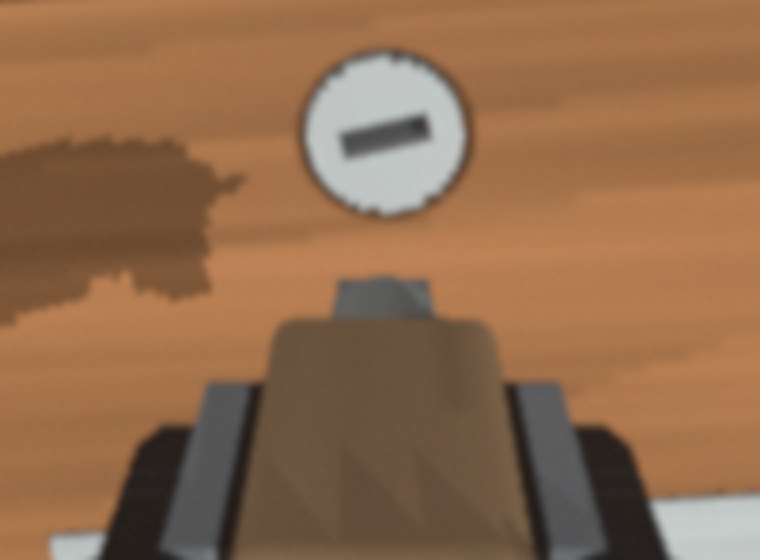

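The crop shows the slot turned to 88.2°. That is 73.9° from where it started, and 80.7° (1.41 rad) from the box's x axis, so the screw is home. The driver is still square in the grip. I take it back to the stand.

```bash
python3 -m jog '[[0.9,0.23,-1.75,0,0,0,-1.63],[0.9,0.46,-3.5,0,0,0,-3.26],[0.9,0.69,-5.25,0,0,0,-4.89],[0.9,0.92,-7,0,0,0,-6.52],[0.9,1.15,-8.75,0,0,0,-8.15]]'
python3 -m jog '[[0.9,0.23,-1.75,0,0,0,-1.63],[0.9,0.46,-3.5,0,0,0,-3.26],[0.9,0.69,-5.25,0,0,0,-4.89],[0.9,0.92,-7,0,0,0,-6.52],[0.9,1.15,-8.75,0,0,0,-8.15]]'
python3 -m jog '[[0.9,0.2,-1.8,0,0,0,-1.6],[0.9,0.2,-1.8,0,0,0,-1.6],[0.9,0.2,-1.8,0,0,0,-1.6],[0.9,0.2,-1.8,0,0,0,-1.6]]'
python3 - <<'E'
from h import *
im,W=cloud('wrist');o=bot.get_obs();print(o['ee_pos'],o['tcp_rot'])
Rt=R.from_euler('xyz',o['tcp_rot'],degrees=True).as_matrix(); T=(W-o['ee_pos'])@Rt*1000
P=T[236:262,302:350].reshape(-1,3); P=P[abs(P[:,2]-13)<4];zf=np.median(P[:,2]);
S=W.reshape(-1,3);ok=(S[:,2]>.044)&(S[:,2]<.052)&(abs(S[:,0]-.503)<.05)&(abs(S[:,1]+.22)<.12)
r=cv2.minAreaRect((S[ok][:,:2]*1000).astype(np.float32));print('face',zf,'stand',np.round(r[0],1),np.round(r[1],1),r[2])
ax=np.array(o['ee_pos'])+Rt@[0,0,(zf-14)/1000]; print('driver axis (cam)',ax)
# hole from dark/deep points
ok=(S[:,2]<.040)&(np.hypot(S[:,0]-.5046,S[:,1]+.2845)<.02); print('deep',ok.sum(),S[ok].mean(0) if ok.any() else '')
save(cv2.resize(im[80:280,200:440],(720,600),interpolation=cv2.INTER_CUBIC),'l.png')
E
```

```text
time: 20.95
ee_pos: [0.4709, -0.0212, 0.2178]
tcp_rot: [-90.0, 0.0, 33.8]
wrist_force: [0.5, 0.3, -0.5]
opening: 0.0275
time: 21.45
ee_pos: [0.4996, -0.24, 0.2176]
tcp_rot: [-90.0, 0.1, -7.0]
wrist_force: [-0.1, 0.0, -1.5]
opening: 0.0272
time: 21.85
ee_pos: [0.5048, -0.2824, 0.2181]
tcp_rot: [-90.0, 0.1, -14.5]
wrist_force: [0.1, 0.6, -1.4]
opening: 0.0276
[ 0.50494739 -0.28213247  0.21843345] [-8.99819721e+01  2.36638296e-02 -1.45191121e+01]
face 12.40093982891661 stand [ 502.2 -219.4] [ 60.3 200.6] 2.10652494430542
driver axis (cam) [ 0.5045465  -0.28368046  0.21843295]
deep 376 [ 0.5028049  -0.29139951  0.0132947 ]
```

```bash
python3 -m jog '[[0.9,0,-0.03,-1.4,0,0,0],[0.9,0,-0.03,-3,0,0,0],[0.9,0,-0.03,-4.2,0,0,0],[0.9,0,-0.03,-4.6,0,0,0],[0.9,0,-0.03,-4.6,0,0,0]]'
python3 -m jog '[[0.9,0,0,-0.3,0,0,0],[0.9,0,0,-0.6,0,0,0],[0.9,0,0,-0.9,0,0,0],[0.9,0,0,-1.2,0,0,0],[0.9,0,0,-1.2,0,0,0]]'
```

```text
time: 22.4
ee_pos: [0.5046, -0.2828, 0.1029]
tcp_rot: [-90.0, 0.1, -14.5]
wrist_force: [0.4, 0.5, -0.8]
opening: 0.0277
time: 22.9
ee_pos: [0.5045, -0.2837, 0.0723]
tcp_rot: [-90.0, 0.1, -14.6]
wrist_force: [-0.4, -0.5, -1.2]
opening: 0.0274
```

Tip is in the hole without contact, about 12 mm from seated.

```bash
python3 -m jog '[[0.9,0,0,-0.2,0,0,0],[0.9,0,0,-0.35,0,0,0],[0.9,0,0,-0.42,0,0,0],[0.9,0,0,-0.42,0,0,0]]'
python3 -m jog '[[0.9,0,0,-0.04,0,0,0],[0.9,0,0,-0.08,0,0,0],[0.9,0,0,-0.08,0,0,0]]'
```

```text
time: 23.3
ee_pos: [0.5049, -0.2839, 0.0627]
tcp_rot: [-90.0, 0.0, -14.6]
wrist_force: [-0.2, -0.7, -1.1]
opening: 0.0275
time: 23.6
ee_pos: [0.505, -0.284, 0.061]
tcp_rot: [-90.0, -0.0, -14.6]
wrist_force: [0.3, -0.0, -0.8]
opening: 0.0274
```

```bash
python3 -m jog '[[0.9,0,0,-0.04,0,0,0],[0.9,0,0,-0.08,0,0,0],[0.9,0,0,-0.08,0,0,0]]'
python3 -m jog '[[0.9,0,0,-0.03,0,0,0],[0.9,0,0,-0.03,0,0,0]]'
```

```text
time: 23.9
ee_pos: [0.5051, -0.284, 0.0609]
tcp_rot: [-90.0, -0.1, -14.6]
wrist_force: [-5.5, 2.8, 12.8]
opening: 0.0274
time: 24.1
ee_pos: [0.5051, -0.2841, 0.0609]
tcp_rot: [-90.0, -0.1, -14.6]
wrist_force: [-7.4, 3.6, 17.2]
opening: 0.0275
```

```bash
python3 -m jog '[[0.9,0,0,0.1,0,0,0],[0.9,0,0,0.1,0,0,0],[0.3,0,0,0.1,0,0,0],[0.3,0,0,0.1,0,0,0],[0.3,0,0,0.1,0,0,0]]'
python3 -m jog '[[0.3,0,0,0,0,0,0],[0.3,0,0,0.4,0,0,0],[0.3,0,0,1.5,0,0,0],[0.3,0,0,3,0,0,0],[0.3,0,0,4.8,0,0,0]]'
python3 -m jog '[[0.3,0,0,1.7,0,0,0],[0.3,-1,1,3,0,0,0],[0.3,-2,2,3,0,0,0],[0.3,-2,2,3,0,0,0],[0.3,-2,2,3,0,0,0]]'
python3 - <<'E'
from h import *
im,W=cloud('wrist');o=bot.get_obs();print(o['ee_pos'],o['time'])
def rect(n,W,z0,z1):
    P=W.reshape(-1,3);ok=(P[:,2]>z0)&(P[:,2]<z1)&(abs(P[:,0]-.504)<.03)&(abs(P[:,1]+.284)<.03)
    r=cv2.minAreaRect((P[ok][:,:2]*1000).astype(np.float32));print(n,ok.sum(),np.round(r[0],1),np.round(r[1],1),r[2],'ztop',np.median(P[ok][:,2]))
rect('wrist',W,.096,.115)
s,Ws=cloud('side');rect('side',Ws,.099,.12)
S=Ws.reshape(-1,3);ok=(S[:,0]>.4)&(S[:,0]<.5)&(S[:,1]>.12)&(S[:,1]<.26)&(S[:,2]>.06);print('lid z',np.percentile(S[ok][:,2],[5,50,95]))
save(np.hstack([cv2.resize(im,(480,300)),s[100:400,200:520]]),'m.png')
E
```

```text
time: 24.6
ee_pos: [0.505, -0.284, 0.0605]
tcp_rot: [-90.0, 0.0, -14.6]
wrist_force: [0.2, 0.7, -1.0]
opening: 0.0599
time: 25.1
ee_pos: [0.5044, -0.2836, 0.1817]
tcp_rot: [-90.0, 0.1, -14.6]
wrist_force: [0.8, 0.1, 0.3]
opening: 0.0597
time: 25.6
ee_pos: [0.4549, -0.2337, 0.257]
tcp_rot: [-90.0, -0.1, -14.6]
wrist_force: [0.2, -0.3, 0.5]
opening: 0.0597
[ 0.45518913 -0.23406074  0.25628916] 25.65
wrist 838 [ 505.5 -284.9] [27.6 28.4] 74.89106750488281 ztop 0.1031455932012295
side 109 [ 502.5 -286.5] [27.9 27.7] 68.7821044921875 ztop 0.10326922141260951
lid z [0.07828144 0.0824323  0.0858027 ]
```

View pics/m.png

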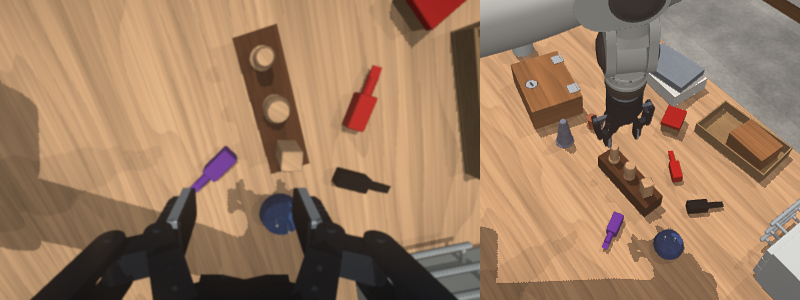

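The final views show the lid shut, the driver upright and fully down (handle top at 0.103 m, the same as before), and everything else in place. I hand the job in.

```bash
python3 -c "
from workcell import bot
print(bot.job_done())"
```

```text
the job is handed in; nothing more can be done
None
```

The job is done and handed in at about 26 s of the 72 s allowed; no verdict is reported.

- **Lid:** I pushed it down along its arc at about 1 rad/s by command and pressed it shut. It bottomed at z = 0.082 m with 20 N on the fingertips, and the side camera later read the lid at 0.082 m.
- **Screw:** I took the square-handled driver, centred the blade in the slot and lowered it to the recess floor. I then turned clockwise until the torque rose from about 0.07 to 0.32 N m against the stop. The slot turned 73.9° and ended 80.7° (1.41 rad) from the box's x axis, which matches the 1.4 rad stop.
- **Driver:** It is back upright in its hole. Its top is at 0.103 m, the same as at the start, and the wrist camera puts it within about 1.2 mm of its first position.
- **Other things:** The tools and bystanders I could see in the final view stand where they were. I judged that by eye and did not measure it.

**Disagreements:**
- The side and wrist cameras differ by 2–3 mm on the driver's position, close to their calibration error.
- The blade ran about 20° ahead of the slot at the stop, rather than the stated 0.2 rad (11°) of play.
- I did not measure how far the screw head sank. The driver went down about 2.4 mm while turning, against about 2.7 mm expected.

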